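# Feed a marked brass strip through the press guard's slot and hold it under the punch

### The arm

A 6-joint arm with a two-finger parallel gripper is mounted at the origin on a cart in front of the work surface, level with it; the furniture and walls round the work are solid. World frame = base frame: x ahead of the robot, y to its left, z up, the work surface at z = 0. Lengths are in m, angles in rad, forces in N, time in s.
With the tool pointing down it reaches from about 0.3 to 0.875 m from the base axis. Payload 6.4 kg.
Tool frame: the origin (TCP) lies at the very end of the fingers, on their centre line; the grasp point (between the pads) lies 19 mm behind it; z points along the fingers, y is the line along which they close (so a half turn about z gives the same grasp; the last joint's range is limited). The gripper opens to 85 mm and grips with 20 to 120 N. Pads are 22 mm wide; open, the fingers measure 114 mm over their backs; the gripper's body (76 mm by 85 mm) begins 54 mm behind the grasp point. The pads swing forward as they close: fully open they stand 13 mm farther back than shut.
Start: joints at [-1.45, 0.181, 1.607, -0, 1.354, -0.206], TCP at [0.185, -0.545, 0.231] pointing down, gripper open.
Joint ranges: [-2.99, 2.99], [-0.89, 2.07], [0.3, 2.58], [-1.14, 4.28], [0, 2.63], [-3.12, 3.12]. Speed limits (rad/s): [2.57, 2.57, 3.01, 3.14, 3.14, 3.14].

### API

Orientations are given as a unit quaternion [w, x, y, z].
In Python, from bench import ctrl, cams, readout gives the robot as it stands (ctrl), with the cameras (cams) and the readings (readout).
- The arm moves only by the shell command python3 jog.py, which reads ROWS from standard input. ROWS is a JSON list that holds a single list of rows (three levels of brackets), with 1 to 10 rows, each of 7 numbers: dx, dy, dz in a scale on which 1.0 is 0.5 m, then a rotation vector rx, ry, rz in a scale on which 1.0 is 2 rad, then the opening from 0.0 (shut) to 1.0 (fully open); each row is the pose to reach, as a shift and turn from the pose commanded when the command began, along the tool's axes at that moment; what a row does not reach only later rows make up. A row lasts 1/8 s, in which the tool goes at most 0.0625 m and 0.188 rad, less where a joint would pass 70% of its speed; a pose out of reach is approached as far as the arm can. The fingers move at their own pace and stop on an object; the grip force is fixed at half the most. Time passes only in rows, so rows that do not move let the fingers close. It prints the time, the measured TCP pose, the force, the opening and the grip force at its end. A shift or turn number past 1, either way, is cut back to 1. Input that does not fit is refused with a message, and nothing moves.
- readout.get_obs(): the state, without advancing time (a new reading comes with each control period).
- cams.camera(name): name is "scene" or "top"; returns the picture (420x560x3 uint8, blue, green, red); there is no depth.
- cams.camera_params(name): a dict with "fovy" (degrees; the focal length in pixels is half the picture's height over the tangent of half this angle, whatever the lens; pixels are square), "cx", "cy" (the principal point, pixels), "view" (4x4, takes a point from world to camera coordinates). Camera axes: x right, y up, looking along -z (the intrinsics and any distortion apply to the point x, -y, -z); pixel columns grow to the right and rows downward; lengths in m; the calibration is good to about 2 mm. A picture is of the moment at which its call begins. camera_params takes no time and is no camera call.
- ctrl.hand_in(): hands the job in; it is judged then, once.
The state is a dict: "time_s": time; "q": joint angles; "dq": joint speeds; "joint_efforts": joint torques, N m; "eef_pos": TCP position; "eef_rot": TCP orientation; "wrist_force": force on the tool from outside, world axes, zero at the start; "torque": the same for the moment, N m; "opening": opening from 0.0 (shut) to 1.0 (fully open); "grasp_force": force on a finger pad.
Only numpy, scipy, OpenCV 4.12 (cv2) and the standard library are available. Lean on these libraries where they do the work, as an engineer would, in place of code of your own. Each camera call takes 0.05 s, during which the arm holds its last target. There are 200 camera calls.

### The job

The small bench press is guarded, and the only way in is the narrow feed slot in the side plate of its guard. Pick up the longer brass strip, the one with a scribed circle near its clipped end, feed that end through the slot and on until the scribed circle is centred under the punch tip, and finish while still gripping the strip, held level and still in the slot ready for the stroke: do not let go of it. Leave the shorter drilled link, the hammer and the tin where they lie.

Things in the scene. Friction and masses are not known exactly. Their poses are not given: they have to be found in the camera images.
- press: Fixed green bench press, base 155 x 130 x 20 mm, 250 mm high. Origin: on the bench under the base, 20 mm behind the punch axis. Own x points from the barred front to the column, y is the feed direction. The guard is a box 80 mm wide (y -40 to 40), top at z 129, closed but for the slot in its -y side plate, 5 mm thick; beyond it the base stands out 25 mm. Head on top: z 128 to 186, y -28 to 28.
- slot_mouth (a point): Centre of the feed slot at the side plate's outer face, at (-20, -40, 50) mm in the press's frame, same axes. The slot is 22 mm wide (press x) and 10 mm high, sill at z 45: 2 mm more than the strip each way. Steel lips flare 8 mm outward from the plate and widen the mouth by about 6 mm on every side. The strip goes in level along the press's +y.
- punch_tip (a point): Tip of the fixed vertical punch, at (-20, 0, 64) mm in the press's frame: on the slot's centre line, 40 mm past the plate's outer face, 10 mm above a strip held mid-slot. Under it a flat die 36 mm wide, its top level with the slot's sill. With the circle under the tip the strip's clipped end is 60 mm past the plate's outer face.
- strip: The longer brass strip, loose, 200 x 20 x 8 mm (x, y, z), 0.26 kg, balanced at its middle. Origin: centre of its underside. The +x end has both corners clipped 4 mm; the -x end is square. It lies flat on the bench, clipped end towards the press. Gripped across its 20 mm width 20 to 40 mm behind its middle, the gripper stays clear of the guard.
- mark (a point): Centre of the scribed circle (8 mm across, with a cross through it) on the strip's top face, on its centre line 20 mm from the clipped end: at (80, 0, 8) mm in the strip's frame.
- strip_front (a point): Middle of the strip's clipped end, at (100, 0, 4) mm in the strip's frame.
- link: Bystander: the shorter brass link, loose, 150 x 20 x 8 mm, square ends, an 8 mm hole right through near each end. Origin at the centre of its underside, length along x. It lies beside the strip, left or right of it. Not to be moved.
- brass_hammer: Bystander: small hammer, 166 mm long, wooden handle, brass head, lying to the right of the strips. Not to be moved.
- parts_tin_1: Bystander: round tin, 49 mm across, 18 mm high, lying beside the hammer. Not to be moved.
- lever_end (a point): Obstacle: free end of the black lever on the tailstock of the small green lathe, fixed, leaning up to it from the robot's side. The lathe stands between robot and press (x below 0.38 m, left of the lever), up to 0.23 m high, with taller pulleys farther left: cross it with the fingertips over 0.35 m.

How it is judged:
On the way:
1. the clipped end of the strip has passed through the slot and is inside the guard (y of strip_front in the frame of press between -0.033 and 0.03 m and x of strip_front in the frame of slot_mouth between -0.004 and 0.004 m and height (world z) of strip_front between 0.045 and 0.056 m), for 0.1 s.
At the end, for the whole second after the job is handed in: Seen from above the circle's centre is within 4 mm of the punch axis; the strip is level within 0.06 rad, along the feed direction within 0.1 rad, its top 50 to 57 mm above the bench, still (under 10 mm/s) and gripped by the fingers with more than 2 N (horizontal distance between mark and punch_tip below 0.004 m and height (world z) of mark between 0.05 and 0.057 m and angle between the x axis of strip and the y axis of press, either way round below 0.1 rad and angle between strip's own z axis and vertical below 0.06 rad and height (world z) of strip above 0.035 m and contact force between the fingers and strip above 2 N and linear speed of strip below 0.01 m/s); the arm keeps its last pose, push and grip.
It fails at once if the short link is moved more than 30 mm (distance of link from where it was at the start of the episode above 0.03 m).
It fails at once if the hammer or the tin is moved more than 30 mm (distance of any of brass_hammer, parts_tin_1 from where it was at the start of the episode above 0.03 m).
It also fails if it takes over 48 s, if anything falls off the work surface, if the arm or the gripper's body presses on something with over 40 N, if the wrist force passes 120 N, or if a joint passes its speed limit or range.

## Working session

There is one attempt and no reset: what is moved stays moved. The work goes in short steps, Python scripts to look and compute and a shell command to move; the robot and the scene stay as the last step left them, time stands still between calls to the robot, and variables do not carry over. Pictures are saved under pics/ and viewed, at most 10 in all, crops included, and the job is handed in when it is done.

```bash
ls; mkdir -p pics; cat > h.py <<'E'
import numpy as np, cv2
from bench import ctrl, cams, readout
from scipy.spatial.transform import Rotation as R
def par(n):
    p=cams.camera_params(n); f=210/np.tan(np.radians(p["fovy"])/2); return p,f
def ray(n,u,v):
    p,f=par(n); V=np.array(p["view"]); d=np.array([(u-p["cx"])/f,-(v-p["cy"])/f,-1.])
    Rm=V[:3,:3]; return -Rm.T@V[:3,3], Rm.T@d
def onz(n,u,v,z):
    o,d=ray(n,u,v); return o+d*(z-o[2])/d[2]
def proj(n,X):
    p,f=par(n); V=np.array(p["view"]); c=V[:3,:3]@np.asarray(X)+V[:3,3]
    return np.array([p["cx"]+f*c[0]/-c[2],p["cy"]-f*c[1]/-c[2]])
E
python3 - <<'E'
from h import *
for n in("scene","top"):
    cv2.imwrite(f"pics/{n}0.png",cams.camera(n)); p=cams.camera_params(n); print(n,{k:(np.round(v,4).tolist()) if k=="view" else v for k,v in p.items()})
print(readout.get_obs())
E
```

```text
bench.py
jog.py
pics
scene {'fovy': 52.79020353508806, 'cx': 275.7394670393512, 'cy': 214.75676068814067, 'view': [[0.9817, -0.1899, -0.0142, -0.503], [0.1074, 0.4907, 0.8647, -0.0913], [-0.1572, -0.8504, 0.5022, -1.2198], [0.0, 0.0, 0.0, 1.0]]}
top {'fovy': 43.462022226749816, 'cx': 278.3124758437483, 'cy': 206.3983070622859, 'view': [[-0.0094, -0.9995, 0.0297, -0.2656], [0.9901, -0.0051, 0.1404, -0.5029], [-0.1402, 0.0307, 0.9897, -1.2895], [0.0, 0.0, 0.0, 1.0]]}
{'time_s': 0.1, 'q': array([-1.45031374e+00,  1.81456493e-01,  1.60787167e+00,  2.02208691e-05,
        1.35382228e+00, -2.06284846e-01]), 'dq': array([ 1.57832258e-03,  5.56394859e-04, -1.65613805e-03,  6.55754657e-04,
       -8.56755525e-05, -1.36785090e-03]), 'joint_efforts': array([-4.77059457e-04, -4.45882738e+01, -3.52239597e+01, -2.72424923e-04,
        4.13081449e-03,  5.39706707e-05]), 'eef_pos': array([ 0.18453698, -0.54407364,  0.23049758]), 'eef_rot': array([-7.77756419e-04,  9.86682601e-01,  1.62655582e-01,  4.32678853e-05]), 'wrist_force': array([ 0.31846985, -0.19955676, -0.16308452]), 'torque': array([ 0.02792689, -0.00822497,  0.00649559]), 'grasp_force': 0.0, 'opening': 0.9997754628469595}
```

View pics/top0.png

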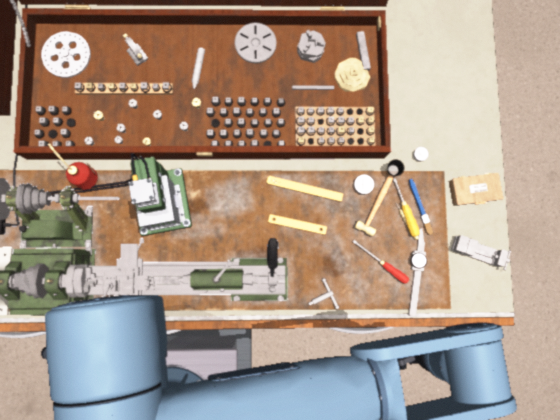

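View pics/scene0.png

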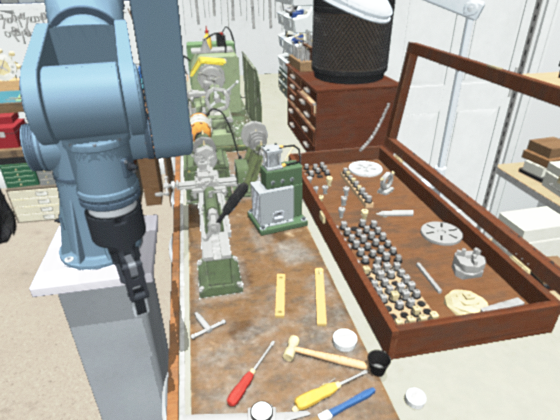

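Top view: long strip runs (267,180)–(342,197), link (270,219)–(325,231), press around (160,195), lathe lever at (272,250). Scene view: strip at (320,295), press at (278,195). I'll enlarge both.

```bash
python3 - <<'E'
from h import *
t=cv2.imread("pics/top0.png"); s=cv2.imread("pics/scene0.png")
c1=cv2.resize(t[145:245,110:210],None,fx=6,fy=6,interpolation=2)
c2=cv2.resize(s[140:240,240:315],None,fx=6,fy=6,interpolation=2)[:600]
cv2.imwrite("pics/c1.png",np.hstack([c1])); cv2.imwrite("pics/c2.png",c2)
for n,im,x0,y0,x1,y1 in(("top",t,255,165,350,240),("scene",s,265,260,340,330)):
    hsv=cv2.cvtColor(im,cv2.COLOR_BGR2HSV)
    m=np.zeros(im.shape[:2],np.uint8); m[y0:y1,x0:x1]=cv2.inRange(hsv,(18,110,150),(32,255,255))[y0:y1,x0:x1]
    for c in cv2.findContours(m,0,1)[0]:
        if cv2.contourArea(c)<100: continue
        # rectify contour to plane z=.008, min-area rect
        P=np.array([onz(n,u,v,.008)[:2] for u,v in c[:,0]],np.float32)
        (cx,cy),(w,h),a=cv2.minAreaRect(P); b=cv2.boxPoints(((cx,cy),(w,h),a))
        e=max((b[1]-b[0],b[2]-b[1]),key=np.linalg.norm); print(n,cx,cy,w,h,np.degrees(np.arctan2(e[1],e[0]))%180)
E
```

```text
(no output)
```

View pics/c1.png

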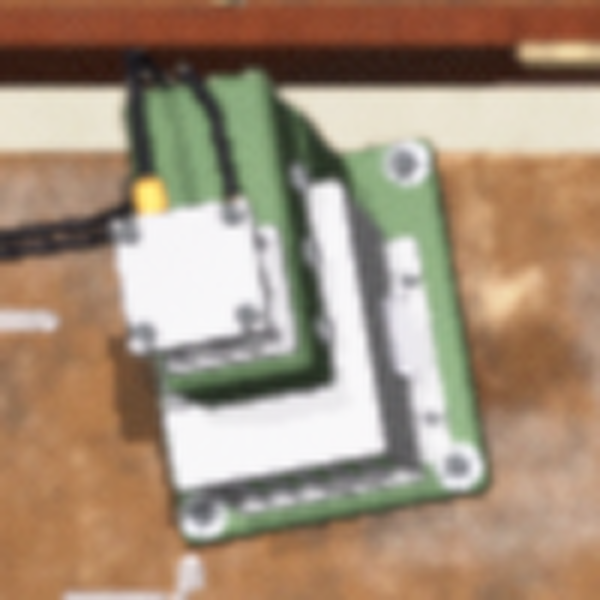

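View pics/c2.png

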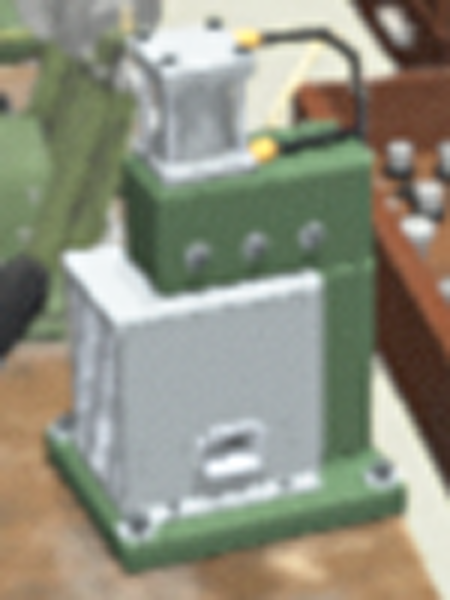

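c1: base's right-hand top edge runs (430,140)–(490,490), front edge (185,540)–(490,490), guard top corner (385,455). c2: the slot with its lips is at about (233,455), i.e. scene pixel (279,216).

```bash
python3 - <<'E'
from h import *
t=cv2.imread("pics/top0.png"); s=cv2.imread("pics/scene0.png")
H=lambda im:cv2.cvtColor(im,cv2.COLOR_BGR2HSV)
print(H(t)[188,300],H(t)[186,300],H(s)[295,320],H(t)[176,300],H(t)[205,300])
a=np.array
for n,im,(x0,y0,x1,y1) in(("top",t,(255,165,350,240)),("scene",s,(265,260,340,330))):
    m=np.zeros(im.shape[:2],np.uint8); m[y0:y1,x0:x1]=cv2.inRange(H(im),(15,80,185),(32,255,255))[y0:y1,x0:x1]
    for c in cv2.findContours(m,0,1)[0]:
        if cv2.contourArea(c)<80: continue
        P=a([onz(n,u,v,.008)[:2] for u,v in c[:,0]],np.float32)
        (cx,cy),(w,h),g=cv2.minAreaRect(P); b=cv2.boxPoints(((cx,cy),(w,h),g))
        e=max((b[1]-b[0],b[2]-b[1]),key=np.linalg.norm); print(n,cx,cy,w,h,np.degrees(np.arctan2(e[1],e[0]))%180, [np.round(q,4).tolist() for q in b])
# base green in top: right edge and front edge subpixel on z=.02
def fit(n,pts,z):
    X=a([onz(n,u,v,z)[:2] for u,v in pts],np.float32); vx,vy,px,py=cv2.fitLine(X,cv2.DIST_HUBER,0,.01,.01).ravel()
    r=(X-[px,py])@[-vy,vx]; return np.degrees(np.arctan2(vy,vx)),(px,py),r.std()
hs=H(t); g=cv2.inRange(hs,(45,60,60),(80,255,255))
right=[(np.nonzero(g[v,150:210])[0].max()+150.5,v) for v in range(175,222)]
front=[(u,np.nonzero(g[200:245,u])[0].max()+200.5) for u in range(146,186)]
# white guard top: right edge, front edge: bright
w=cv2.inRange(hs,(0,0,205),(179,45,255))
gr=[(max(x for x in np.nonzero(w[v,150:176])[0])+150.5,v) for v in range(180,219)]
gf=[(u,np.nonzero(w[205:228,u])[0].max()+205.5) for u in range(141,172)]
for k,p,z in(("right",right,.02),("front",front,.02),("gr",gr,.129),("gf",gf,.129)): print(k,fit("top",p,z),p[::8])
E
```

```text
[ 28  60 255] [ 28  60 255] [ 27  80 253] [ 13  81 185] [ 13 117 177]
top 0.46024149656295776 -0.3179958462715149 0.15659639239311218 0.027499958872795105 77.56927 [[0.4300000071525574, -0.39149999618530273], [0.45680001378059387, -0.39739999175071716], [0.49050000309944153, -0.24449999630451202], [0.46369999647140503, -0.2386000007390976]]
top 0.553928792476654 -0.33791184425354004 0.20620055496692657 0.02693719044327736 75.511635 [[0.5151000022888184, -0.4343999922275543], [0.5411999821662903, -0.44110000133514404], [0.5928000211715698, -0.24150000512599945], [0.5666999816894531, -0.23469999432563782]]
scene 0.48087945580482483 -0.3209344446659088 0.16951194405555725 0.08156467974185944 78.008484 [[0.42340001463890076, -0.3953999876976013], [0.5031999945640564, -0.4122999906539917], [0.5383999943733215, -0.24650000035762787], [0.4586000144481659, -0.2295999974012375]]
scene 0.563103973865509 -0.3385181427001953 0.21223199367523193 0.04022461548447609 76.48842 [[0.5188000202178955, -0.43700000643730164], [0.5579000115394592, -0.446399986743927], [0.6075000166893005, -0.23999999463558197], [0.5683000087738037, -0.2305999994277954]]Traceback (most recent call last):
  File "<stdin>", line 18, in <module>
    return umr_maximum(a, axis, None, out, keepdims, initial, where)
ValueError: zero-size array to reduction operation maximum which has no identity
```

```bash
cat > press.py <<'E'
from h import *
t=cv2.imread("pics/top0.png"); s=cv2.imread("pics/scene0.png")
a=np.array
def hs(im,y,x): return cv2.cvtColor(im,cv2.COLOR_BGR2HSV)[y,x]
def edge(im,p,q,n0,n1,k=7,frac=None):
    """strongest gradient across the guessed segment p-q, k px half-width"""
    p,q=a(p,float),a(q,float); d=(q-p)/np.linalg.norm(q-p); nn=a([-d[1],d[0]]); out=[]
    L=np.linalg.norm(q-p)
    f=cv2.GaussianBlur(im.astype(np.float32),(0,0),.7)
    for l in np.arange(0,L,.5):
        o=np.arange(-k,k+.01,.1); xy=p+d*l+o[:,None]*nn
        v=cv2.remap(f,xy[:,0].astype(np.float32)[:,None],xy[:,1].astype(np.float32)[:,None],1)[:,0]
        gr=np.linalg.norm(np.gradient(v,axis=0),axis=1); w=np.where(gr>.5*gr.max(),gr,0)
        i=gr.argmax(); sl=slice(max(0,i-8),i+9); out.append(xy[0]+nn*.1*((np.arange(len(o))[sl]*gr[sl]).sum()/gr[sl].sum()))
    return a(out)
def fit(n,pts,z):
    X=a([onz(n,u,v,z)[:2] for u,v in pts],np.float32); 
    vx,vy,px,py=cv2.fitLine(X,cv2.DIST_WELSCH,0,.001,.001).ravel()
    r=np.abs((X-[px,py])@[-vy,vx]); return np.degrees(np.arctan2(vy,vx))%180,(px,py),np.median(r)
c1=lambda x,y:((x-2.5)/6+110,(y-2.5)/6+145)
c2=lambda x,y:((x-2.5)/6+240,(y-2.5)/6+140)
E
python3 - <<'E'
from press import *
E=[("top","baseR",c1(440,185),c1(480,440),.02),("top","baseF",c1(215,537),c1(460,497),.02),
("top","guardR",c1(345,200),c1(385,445),.129),("top","guardF",c1(195,487),c1(375,458),.129),
("scene","baseR",c2(150,568),c2(385,517),.02),("scene","baseF",c2(50,455),c2(110,540),.02),
("scene","guardR",c2(130,327),c2(310,280),.129),("scene","guardF",c2(72,262),c2(118,320),.129)]
for n,k,p,q,z in E:
    pts=edge(t if n=="top" else s,p,q,0,0,k=2.5); print(n,k,fit(n,pts,z))
E
```

```text
top baseR (np.float32(10.346288), (np.float32(0.5253992), np.float32(-0.03317725)), np.float32(0.0005677622))
top baseF (np.float32(99.872375), (np.float32(0.44620582), np.float32(0.015613406)), np.float32(0.0009905472))
top guardR (np.float32(10.493986), (np.float32(0.50190794), np.float32(-0.014769813)), np.float32(0.00033008063))
top guardF (np.float32(100.72345), (np.float32(0.45184484), np.float32(0.011517025)), np.float32(0.00034455466))
scene baseR (np.float32(9.847694), (np.float32(0.5178964), np.float32(-0.060873758)), np.float32(0.0012615481))
scene baseF (np.float32(101.71564), (np.float32(0.43864682), np.float32(0.008620686)), np.float32(0.0007266882))
scene guardR (np.float32(20.014383), (np.float32(0.5188906), np.float32(0.0046642176)), np.float32(0.0020223092))
scene guardF (np.float32(101.9819), (np.float32(0.45531043), np.float32(0.0107631525)), np.float32(0.0004214286))
```

```bash
python3 - <<'E'
from press import *
for n,k,p,q,z in [("scene","baseR0",c2(150,568),c2(385,517),0),("scene","baseR20?",c2(160,545),c2(360,500),.02),("top","baseR0",c1(440,185),c1(480,440),0)]:
    print(n,k,fit(n,edge(t if n=="top" else s,p,q,0,0,k=1.8),z))
def tri(A,B):
    (o,d),(o2,d2)=ray("top",*A),ray("scene",*B)
    M=np.stack([d,-d2],1); l=np.linalg.lstsq(M,o2-o,rcond=None)[0]; P,Q=o+d*l[0],o2+d2*l[1]; return (P+Q)/2,np.linalg.norm(P-Q)
print("guard corner",tri(c1(387,457),c2(121,325)))
im=cv2.resize(s[205:230,262:297],None,fx=20,fy=20,interpolation=2); cv2.imwrite("pics/slot.png",im)
th=np.radians(10.4); ex=a([np.cos(th),np.sin(th)]); ey=a([-np.sin(th),np.cos(th)])
for u,v in [(279,216)]:
    o,d=ray("scene",u,v)
    for vp in(-.102,-.105,-.108): 
        P=o+d*(vp-o[:2]@ey)/(d[:2]@ey); print(vp,P,P[:2]@ex)
E
```

```text
scene baseR0 (np.float32(9.639095), (np.float32(0.53346103), np.float32(-0.02847381)), np.float32(0.0012493506))
scene baseR20? (np.float32(10.289464), (np.float32(0.5274628), np.float32(-0.03523482)), np.float32(0.0012555462))
top baseR0 (np.float32(10.234168), (np.float32(0.530316), np.float32(-0.030092834)), np.float32(0.00050843135))
guard corner (array([ 0.4593918 , -0.02398604,  0.13079232]), np.float64(0.007591547293028109))
-0.102 [ 0.52143831 -0.00800186  0.04108458] 0.5114273575740864
-0.105 [ 0.52082451 -0.01116462  0.04296855] 0.5102526976405753
-0.108 [ 0.5202107  -0.01432739  0.04485251] 0.5090780377070642
```

View pics/slot.png

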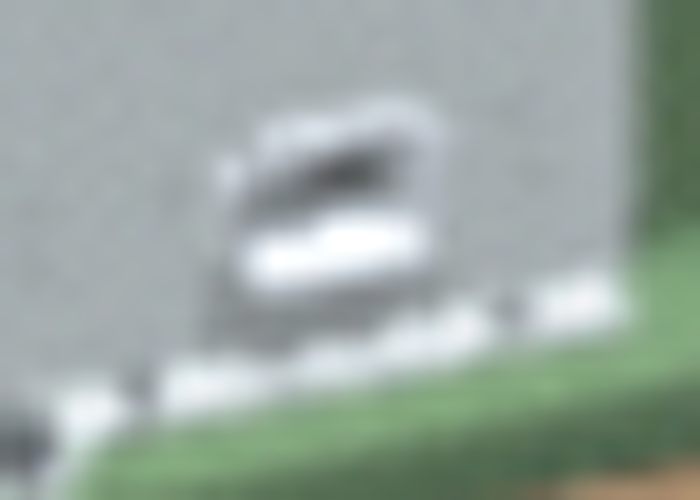

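The crop shows the lip rim centred near (335,200), i.e. scene pixel about (278.7,215), with the dark slot inside it. I'll refine the mouth and strip, then compute the grasp move.

```bash
cat >> h.py <<'E'
def goto(x,y,z,yaw_y):
    """shift/rotvec in current tool axes; yaw_y = world angle (deg) of tool y axis, tool down"""
    o=readout.get_obs(); q=o["eef_rot"]; Rc=R.from_quat([q[1],q[2],q[3],q[0]])
    t=np.radians(yaw_y); Y=np.array([np.cos(t),np.sin(t),0]); Z=np.array([0,0,-1.]); X=np.cross(Y,Z)
    Rt=R.from_matrix(np.stack([X,Y,Z],1))
    return np.round(Rc.inv().apply(np.array([x,y,z])-o["eef_pos"]),4),np.round((Rc.inv()*Rt).as_rotvec(),4)
E
python3 - <<'E'
from press import *
th=np.radians(10.4); ex=a([np.cos(th),np.sin(th)]); ey=a([-np.sin(th),np.cos(th)])
o,d=ray("scene",278.7,215); P=o+d*(-.112-o[:2]@ey)/(d[:2]@ey); print("rim scene",P,P[:2]@ex)
for p,z in((c1(405,332),.06),(c1(405,161),.022),(c1(457,465),.022),(c1(203,511),.022)): P=onz("top",*p,z); print(P,P[:2]@ex,P[:2]@ey)
for n,p,q in(("top",(270,178),(340,193)),("top",(270,185),(340,201)),("scene",(317,272),(317,320)),("scene",(325,272),(327,320))):
    print(n,fit(n,edge(t if n=="top" else s,p,q,0,0,k=3),.008))
h=np.radians(75.8); u=a([np.cos(h),np.sin(h)]); g=a([.554,-.338])-.03*u
print(g,goto(*g,.10,h*180/np.pi-90),goto(*g,.001,h*180/np.pi-90))
E
```

```text
rim scene [ 0.51848646 -0.01871066  0.05102191] 0.5065908603638571
[ 0.51553535 -0.01830088  0.06      ] 0.5037622035066001 -0.1110642274784323
[ 0.59540539 -0.01084312  0.022     ] 0.5836663627869069 -0.1181470572488036
[ 0.46453967 -0.03494868  0.022     ] 0.4505990577055334 -0.11823282365303625
[0.44574883 0.07094973 0.022     ] 0.4512336160181849 -0.010682065656072035
top (np.float32(76.05852), (np.float32(0.56405383), np.float32(-0.34271756)), np.float32(0.00039479462))
top (np.float32(75.842415), (np.float32(0.5423384), np.float32(-0.33995268)), np.float32(0.00046516443))
scene (np.float32(75.96475), (np.float32(0.5442353), np.float32(-0.33927026)), np.float32(0.00041204132))
scene (np.float32(75.9001), (np.float32(0.56461626), np.float32(-0.34458613)), np.float32(0.00046136416))
[ 0.54664078 -0.36708336] (array([ 0.3997, -0.0512,  0.1307]), array([-0.0012, -0.0011, -0.9962])) (array([ 0.3997, -0.051 ,  0.2297]), array([-0.0012, -0.0011, -0.9962]))
```

Units first: shifts go in shares of 0.5 m and turns go in shares of 2 rad. So 0.4 m is 0.8, 0.13 m is 0.26, -0.996 rad is -0.498.

```bash
echo '[[[0.8,-0.102,0.26,0,0,-0.498,1],[0.8,-0.102,0.26,0,0,-0.498,1],[0.8,-0.102,0.26,0,0,-0.498,1],[0.8,-0.102,0.26,0,0,-0.498,1],[0.8,-0.102,0.26,0,0,-0.498,1],[0.8,-0.102,0.26,0,0,-0.498,1],[0.8,-0.102,0.26,0,0,-0.498,0.6],[0.8,-0.102,0.26,0,0,-0.498,0.6],[0.8,-0.102,0.26,0,0,-0.498,0.6],[0.8,-0.102,0.26,0,0,-0.498,0.6]]]' | python3 jog.py
python3 - <<'E'
from h import *
print(goto(.5466,-.3671,.002,-14.05)); cv2.imwrite("pics/t1.png",cams.camera("top"))
t=cv2.imread("pics/t1.png"); cv2.imwrite("pics/t1c.png",cv2.resize(t[140:250,230:390],None,fx=4,fy=4,interpolation=2))
E
```

```text
time_s: 1.35
eef_pos: [0.5462, -0.369, 0.1018]
eef_rot: [0.0, 0.79, 0.614, -0.0]
wrist_force: [0.1, 0.3, -0.2]
opening: 0.602
grasp_force: 0.0
(array([ 0.0019, -0.0002,  0.0998]), array([ 0.0004,  0.0005, -0.0044]))
```

View pics/t1c.png

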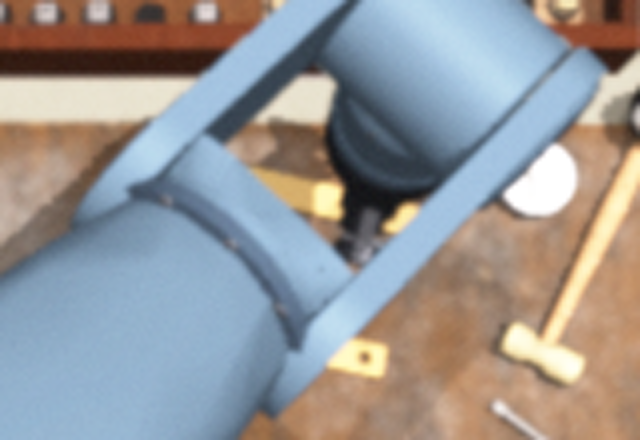

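The arm hides part of the strip (ends visible at (290,185) and (400,215)); the gripper straddles it. I'll descend and close.

Scaled: 0.099 m is 0.198, 0.002 m is 0.004, -0.004 rad is -0.002.

```bash
echo '[[[0.004,0,0.1,0,0,-0.002,0.6],[0.004,0,0.15,0,0,-0.002,0.6],[0.004,0,0.18,0,0,-0.002,0.6],[0.004,0,0.198,0,0,-0.002,0.6],[0.004,0,0.198,0,0,-0.002,0.4],[0.004,0,0.198,0,0,-0.002,0],[0.004,0,0.198,0,0,-0.002,0],[0.004,0,0.198,0,0,-0.002,0],[0.004,0,0.198,0,0,-0.002,0],[0.004,0,0.198,0,0,-0.002,0]]]' | python3 jog.py; python3 -c "
from h import *
cv2.imwrite('pics/s1.png',cams.camera('scene'));print(goto(.5466,-.3671,.002,-14.05))"
```

```text
time_s: 2.65
eef_pos: [0.5483, -0.3667, 0.0038]
eef_rot: [0.001, 0.788, 0.616, 0.0]
wrist_force: [-0.8, -0.8, 5.4]
opening: 0.202
grasp_force: 59.4
(array([-0.0008, -0.0016,  0.0018]), array([0.002 , 0.0013, 0.0013]))
```

View pics/s1.png

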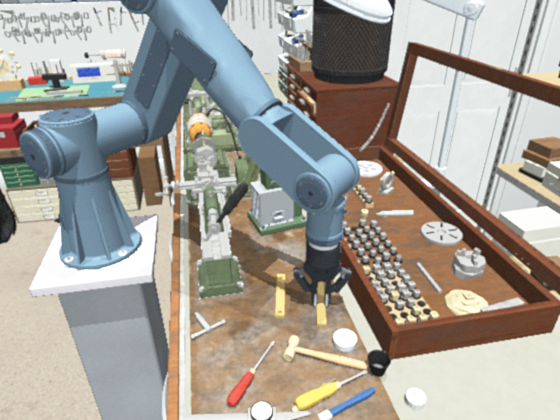

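Gripped, near the strip's centre at about (321,293); the link at (281,294) is untouched. I'll lift and swing to a pose in front of the slot.

```bash
python3 -c "
from h import *
print(goto(.5478,-.3669,.12,-14));print(goto(.5444,-.1685,.12,10.4))"
```

```text
(array([-0.0004, -0.0003, -0.1162]), array([0.002 , 0.0013, 0.0005]))
(array([ 0.1913, -0.0515, -0.1166]), array([ 0.0017,  0.0017, -0.4254]))
```

Scaled: 0.19 m is 0.38, 0.16 m is 0.32, -0.425 rad is -0.2125.

```bash
echo '[[[0,0,-0.06,0,0,0,0],[0,0,-0.14,0,0,0,0],[0,0,-0.22,0,0,0,0],[0.08,-0.02,-0.23,0,0,-0.045,0],[0.16,-0.04,-0.23,0,0,-0.09,0],[0.24,-0.064,-0.23,0,0,-0.135,0],[0.32,-0.086,-0.23,0,0,-0.18,0],[0.38,-0.104,-0.23,0,0,-0.2125,0],[0.38,-0.104,-0.23,0,0,-0.2125,0]]]' | python3 jog.py; python3 -c "
from h import *
cv2.imwrite('pics/s2.png',cams.camera('scene'));print(goto(.5444,-.1685,.07,10.4)); cv2.imwrite('pics/t2.png',cams.camera('top'))
s=cv2.imread('pics/s2.png')[150:330,230:380];t=cv2.imread('pics/t2.png')[140:240,130:300]
cv2.imwrite('pics/m2.png',cv2.resize(s,None,fx=3.3,fy=3.3,interpolation=2))"
```

```text
time_s: 3.82
eef_pos: [0.5423, -0.1664, 0.1167]
eef_rot: [-0.001, 0.639, 0.769, 0.0]
wrist_force: [-0.2, -1.5, -2.6]
opening: 0.205
grasp_force: 58.9
(array([-0.0009,  0.0015,  0.047 ]), array([-0.0005, -0.0001,  0.001 ]))
```

View pics/m2.png

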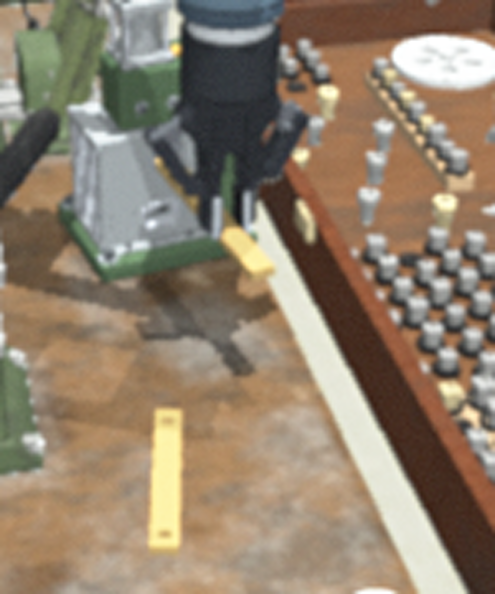

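The crop shows the strip level in the gripper, tail corners near (248,272)/(272,262), front end near (160,165), the slot free at (157,210). I'll project the assumed strip pose to check it.

```bash
python3 - <<'E'
from h import *
o=readout.get_obs(); p=o["eef_pos"]; q=o["eef_rot"]; Rm=R.from_quat([q[1],q[2],q[3],q[0]]).as_matrix(); print(p, Rm[:,0],Rm[:,1])
f=Rm[:,0]; f=f if f[1]>0 else -f; l=np.array([-f[1],f[0],0]); c=p+.0291*f; b=p[2]-.0038
s=cv2.imread('pics/s2.png'); crop=cv2.resize(s[195:250,262:330],None,fx=10,fy=10,interpolation=2)
for z in(b,b+.008):
  for e in(-.1,.1):
    for w in(-.01,.01):
      X=c+e*f+w*l; X[2]=z; uv=proj("scene",X); print(e,w,z,uv); cv2.circle(crop,tuple(int(v) for v in ((uv-[262,195])*10+4.5)),4,(0,0,255) if z==b else (255,0,0),-1)
cv2.imwrite("pics/m3.png",crop)
E
```

```text
[ 0.54300968 -0.16897243  0.11721232] [-1.80271121e-01  9.83616886e-01 -3.81455804e-04] [ 9.83616960e-01  1.80271106e-01 -7.20127782e-05]
-0.1 -0.01 0.1134123199873029 [314.26740642 234.41328663]
-0.1 0.01 0.1134123199873029 [306.94612704 236.10237696]
0.1 -0.01 0.1134123199873029 [283.73141459 199.43878521]
0.1 0.01 0.1134123199873029 [277.23546475 200.72284471]
-0.1 -0.01 0.1214123199873029 [314.36946997 231.69142303]
-0.1 0.01 0.1214123199873029 [307.02051927 233.37092082]
0.1 -0.01 0.1214123199873029 [283.71826922 196.96478101]
0.1 0.01 0.1214123199873029 [277.20053778 198.24045427]
```

View pics/m3.png

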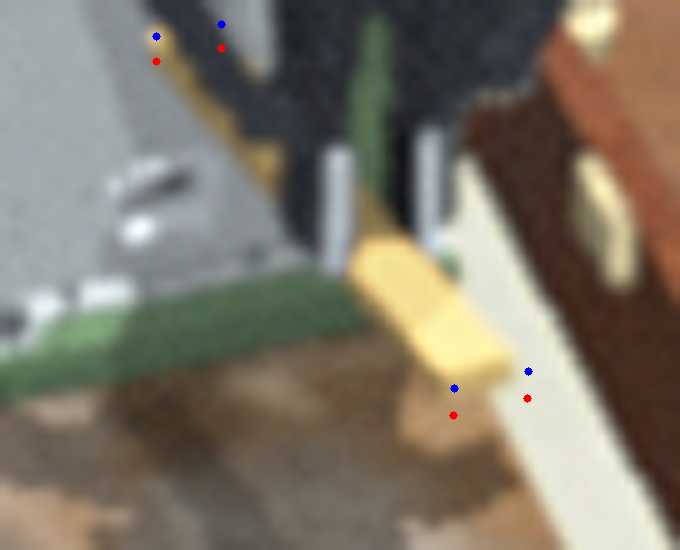

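```bash
python3 - <<'E'
from h import *
s=cams.camera("scene"); cv2.imwrite("pics/s3.png",s)
o=readout.get_obs();print(o["eef_pos"],o["grasp_force"])
for u in(299,302,305,308,310,312): print(u,[(v,*map(int,s[v,u])) for v in range(219,238)])
for u in(282,285): print(u,[(v,*map(int,s[v,u])) for v in range(199,216)])
E
```

```text
[ 0.54310337 -0.169595    0.11729482] 58.93671691417694
299 [(219, 97, 149, 175), (220, 130, 203, 234), (221, 147, 227, 247), (222, 146, 225, 246), (223, 137, 210, 239), (224, 116, 178, 211), (225, 88, 136, 159), (226, 71, 105, 119), (227, 62, 88, 98), (228, 62, 81, 97), (229, 71, 93, 108), (230, 77, 97, 116), (231, 66, 88, 107), (232, 64, 86, 106), (233, 58, 81, 103), (234, 58, 79, 101), (235, 55, 76, 97), (236, 55, 77, 98), (237, 60, 81, 102)]
302 [(219, 123, 191, 223), (220, 143, 222, 245), (221, 148, 225, 244), (222, 146, 223, 242), (223, 147, 223, 243), (224, 148, 224, 244), (225, 147, 224, 244), (226, 137, 210, 238), (227, 116, 180, 212), (228, 94, 145, 171), (229, 76, 116, 137), (230, 66, 96, 115), (231, 65, 88, 107), (232, 63, 86, 107), (233, 63, 88, 112), (234, 69, 94, 119), (235, 87, 117, 143), (236, 93, 123, 156), (237, 91, 123, 155)]
305 [(219, 196, 191, 180), (220, 163, 181, 174), (221, 134, 185, 202), (222, 136, 208, 234), (223, 144, 223, 243), (224, 145, 222, 242), (225, 147, 223, 244), (226, 158, 233, 249), (227, 168, 241, 253), (228, 171, 244, 255), (229, 168, 244, 2
[... 1461 characters left out ...]
 52, 47), (200, 63, 56, 51), (201, 59, 54, 53), (202, 64, 71, 77), (203, 66, 85, 95), (204, 68, 92, 105), (205, 81, 108, 121), (206, 102, 121, 130), (207, 124, 133, 135), (208, 139, 139, 136), (209, 149, 146, 140), (210, 165, 161, 154), (211, 164, 159, 152), (212, 161, 155, 149), (213, 160, 156, 149), (214, 160, 154, 149), (215, 164, 161, 154)]
285 [(199, 105, 107, 104), (200, 80, 78, 79), (201, 63, 58, 54), (202, 59, 53, 49), (203, 58, 51, 48), (204, 62, 55, 50), (205, 62, 59, 57), (206, 67, 73, 79), (207, 73, 96, 109), (208, 78, 109, 126), (209, 90, 120, 134), (210, 114, 129, 132), (211, 137, 139, 135), (212, 145, 142, 136), (213, 148, 143, 136), (214, 147, 146, 138), (215, 146, 143, 136)]
```

The strip sits level, with no pitch error. To fix the feed depth I'll touch the flat plate well above the slot with the strip's end, since that face is known to be at y = -40, then back off.

Scaled: 0.022 m is 0.044, 0.02 m is 0.04.

```bash
echo '[[[0.02,0,0.02,0,0,0,0],[0.04,0,0.03,0,0,0,0],[0.044,0,0.03,0,0,0,0],[0.044,0,0.03,0,0,0,0],[0.044,0,0.03,0,0,0,0]]]' | python3 jog.py
echo '[[[0.004,0,0,0,0,0,0],[0.006,0,0,0,0,0,0],[0.008,0,0,0,0,0,0],[0.008,0,0,0,0,0,0]]]' | python3 jog.py; echo '[[[0.002,0,0,0,0,0,0],[0.004,0,0,0,0,0,0],[0.004,0,0,0,0,0,0]]]' | python3 jog.py
```

```text
time_s: 4.6
eef_pos: [0.5394, -0.1477, 0.1026]
eef_rot: [0.0, 0.64, 0.768, 0.0]
wrist_force: [0.2, 0.2, -3.1]
opening: 0.208
grasp_force: 58.9
time_s: 5.1
eef_pos: [0.5383, -0.1433, 0.1023]
eef_rot: [0.0, 0.64, 0.768, 0.0]
wrist_force: [-0.4, 0.4, -1.3]
opening: 0.202
grasp_force: 58.9
time_s: 5.48
eef_pos: [0.5379, -0.1413, 0.1023]
eef_rot: [-0.0, 0.64, 0.768, 0.0]
wrist_force: [-0.3, -0.2, -1.3]
opening: 0.205
grasp_force: 58.9
```

```bash
for i in 1; do echo '[[[0.002,0,0,0,0,0,0],[0.003,0,0,0,0,0,0],[0.003,0,0,0,0,0,0]]]' | python3 jog.py; done; echo '[[[0.002,0,0,0,0,0,0],[0.003,0,0,0,0,0,0],[0.003,0,0,0,0,0,0]]]' | python3 jog.py
```

```text
time_s: 5.85
eef_pos: [0.5377, -0.1399, 0.1023]
eef_rot: [-0.0, 0.64, 0.768, 0.0]
wrist_force: [0.2, -0.1, -2.2]
opening: 0.206
grasp_force: 58.9
time_s: 6.22
eef_pos: [0.5377, -0.1393, 0.1026]
eef_rot: [0.001, 0.64, 0.768, -0.0]
wrist_force: [-0.2, -3.9, -3.2]
opening: 0.203
grasp_force: 58.9
```

Scaled: 0.0015 m is 0.003, 0.001 m is 0.002.

```bash
echo '[[[0.002,0,0,0,0,0,0],[0.003,0,0,0,0,0,0],[0.003,0,0,0,0,0,0]]]' | python3 jog.py
```

```text
time_s: 6.6
eef_pos: [0.538, -0.1391, 0.1031]
eef_rot: [0.002, 0.64, 0.768, -0.001]
wrist_force: [0.7, -8.2, -2.2]
opening: 0.203
grasp_force: 58.9
```

```bash
python3 -c "
from h import *
print(goto(.5449,-.1684,.1031,10.4),goto(.5449,-.1684,.0495,10.4))"
```

```text
(array([-0.03  ,  0.0015,  0.0001]), array([ 0.0015,  0.004 , -0.0006])) (array([-0.0298,  0.0014,  0.0537]), array([ 0.0015,  0.004 , -0.0006]))
```

```bash
echo '[[[-0.064,0.003,0,0,0,0,0],[-0.064,0.003,0.04,0,0,0,0],[-0.064,0.003,0.08,0,0,0,0],[-0.064,0.003,0.104,0,0,0,0],[-0.064,0.003,0.104,0,0,0,0],[-0.064,0.003,0.104,0,0,0,0],[-0.064,0.003,0.104,0,0,0,0]]]' | python3 jog.py; python3 - <<'E'
from h import *
s=cams.camera('scene'); cv2.imwrite('pics/s4.png',s); print(goto(.5449,-.1684,.0495,10.4))
o=readout.get_obs(); p=o["eef_pos"]; q=o["eef_rot"]; f=R.from_quat([q[1],q[2],q[3],q[0]]).as_matrix()[:,0]; l=np.array([-f[1],f[0],0])
c=cv2.resize(s[195:260,255:335],None,fx=9,fy=9,interpolation=2)
for z in(-.0038,.0042):
  for e in(-.0709,.1291):
    for w in(-.01,.01):
      X=p+e*f+w*l; X[2]=p[2]+z; uv=proj("scene",X); print(uv); cv2.circle(c,tuple(int(v) for v in ((uv-[255,195])*9+4)),2,(0,0,255) if z<0 else (255,0,0),-1)
cv2.imwrite('pics/m4.png',c)
E
```

```text
time_s: 7.48
eef_pos: [0.545, -0.1684, 0.0512]
eef_rot: [0.001, 0.64, 0.768, 0.0]
wrist_force: [0.0, -0.5, -2.6]
opening: 0.206
grasp_force: 58.9
(array([ 0.0001, -0.    ,  0.0016]), array([ 0.0012,  0.0009, -0.0004]))
[314.12856502 255.90929133]
[307.0361974  257.66719617]
[284.45428313 219.09591604]
[278.13923608 220.44184811]
[314.22690733 253.35283721]
[307.10857689 255.10266584]
[284.44383529 216.75309873]
[278.1082064  218.09173585]
```

View pics/m4.png

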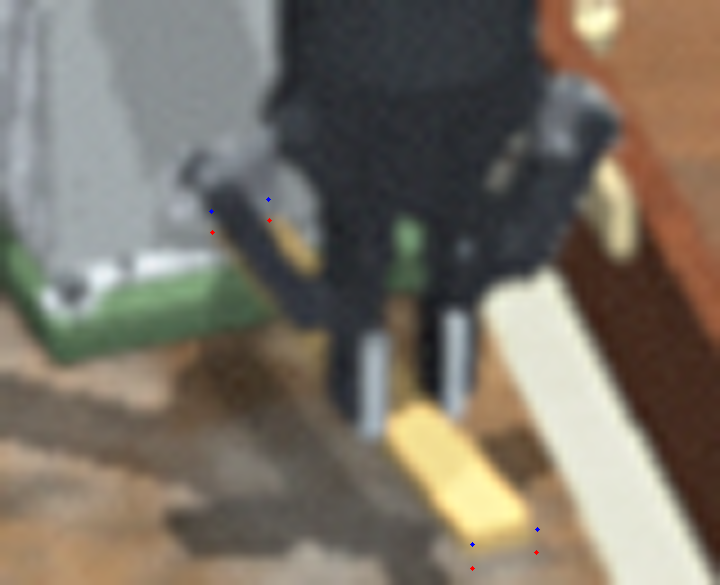

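The last picture shows the strip in line with the slot, tail at (465,535)–(528,512), about 1 px above the projected pose (about 2 mm high). I'll lower slightly and feed in gently, watching forces.

Units first: shifts go in shares of 0.5 m and turns go in shares of 2 rad. So 0.022 m is 0.044, 0.018 m is 0.036.

```bash
echo '[[[0,0,0.005,0,0,0,0],[0.016,0,0.005,0,0,0,0],[0.028,0,0.005,0,0,0,0],[0.036,0,0.005,0,0,0,0],[0.044,0,0.005,0,0,0,0],[0.044,0,0.005,0,0,0,0]]]' | python3 jog.py;echo '[[[0.006,0,0,0,0,0,0],[0.012,0,0,0,0,0,0],[0.016,0,0,0,0,0,0],[0.016,0,0,0,0,0,0]]]' | python3 jog.py
```

```text
time_s: 8.28
eef_pos: [0.5404, -0.1463, 0.0478]
eef_rot: [-0.0, 0.64, 0.768, -0.0]
wrist_force: [0.1, 0.6, -2.6]
opening: 0.204
grasp_force: 58.9
time_s: 8.78
eef_pos: [0.5391, -0.1387, 0.048]
eef_rot: [0.0, 0.64, 0.768, 0.0]
wrist_force: [-0.1, -0.9, -1.8]
opening: 0.202
grasp_force: 59.1
```

Scaled: 0.006 m is 0.012, 0.004 m is 0.008.

```bash
echo '[[[0.004,0,0,0,0,0,0],[0.008,0,0,0,0,0,0],[0.012,0,0,0,0,0,0],[0.012,0,0,0,0,0,0]]]' | python3 jog.py
```

```text
time_s: 9.28
eef_pos: [0.538, -0.1325, 0.0478]
eef_rot: [-0.0, 0.64, 0.768, 0.0]
wrist_force: [1.1, 0.9, -0.5]
opening: 0.204
grasp_force: 59.1
```

Scaled: 0.012 m is 0.024, 0.008 m is 0.016.

```bash
echo '[[[0.008,0,0,0,0,0,0],[0.016,0,0,0,0,0,0],[0.024,0,0,0,0,0,0],[0.024,0,0,0,0,0,0]]]' | python3 jog.py; echo '[[[0.008,0,0,0,0,0,0],[0.016,0,0,0,0,0,0],[0.024,0,0,0,0,0,0],[0.024,0,0,0,0,0,0]]]' | python3 jog.py
```

```text
time_s: 9.78
eef_pos: [0.5356, -0.1203, 0.0478]
eef_rot: [-0.0, 0.64, 0.768, 0.0]
wrist_force: [1.4, 0.9, -1.7]
opening: 0.205
grasp_force: 59.1
time_s: 10.28
eef_pos: [0.5335, -0.1086, 0.0478]
eef_rot: [-0.0, 0.64, 0.768, 0.0]
wrist_force: [1.6, 0.4, -0.9]
opening: 0.201
grasp_force: 59.1
```

Scaled: -0.001 m is -0.002.

```bash
echo '[[[0,0.002,-0.002,0,0,0,0],[0,0.002,-0.002,0,0,0,0],[0,0.002,-0.002,0,0,0,0]]]' | python3 jog.py;echo '[[[0,0.002,0,0,0,0,0],[0,0.002,0,0,0,0,0],[0,0.002,0,0,0,0,0]]]' | python3 jog.py;echo '[[[0,0,-0.002,0,0,0,0],[0,0,-0.002,0,0,0,0],[0,0,-0.002,0,0,0,0]]]' | python3 jog.py
```

```text
time_s: 10.65
eef_pos: [0.5342, -0.1089, 0.0486]
eef_rot: [-0.0, 0.64, 0.768, -0.0]
wrist_force: [1.2, 1.1, -1.4]
opening: 0.203
grasp_force: 59.1
time_s: 11.02
eef_pos: [0.5354, -0.1089, 0.0487]
eef_rot: [-0.0, 0.64, 0.768, -0.0]
wrist_force: [-0.6, 0.1, -2.3]
opening: 0.206
grasp_force: 59.0
time_s: 11.4
eef_pos: [0.5356, -0.1089, 0.0498]
eef_rot: [0.0, 0.64, 0.768, 0.0]
wrist_force: [0.1, 0.7, -1.9]
opening: 0.205
grasp_force: 59.0
```

Scaled: 0.018 m is 0.036, 0.016 m is 0.032.

```bash
echo '[[[0.008,0,0,0,0,0,0],[0.016,0,0,0,0,0,0],[0.024,0,0,0,0,0,0],[0.032,0,0,0,0,0,0],[0.036,0,0,0,0,0,0],[0.036,0,0,0,0,0,0]]]' | python3 jog.py; echo '[[[0.008,0,0,0,0,0,0],[0.016,0,0,0,0,0,0],[0.023,0,0,0,0,0,0],[0.023,0,0,0,0,0,0],[0.023,0,0,0,0,0,0],[0.023,0,0,0,0,0,0]]]' | python3 jog.py
cat > chk.py <<'E'
from h import *
th=np.radians(10.4); A=[]
for i in range(6): cams.camera("top"); A.append((*readout.get_obs()["eef_pos"],*readout.get_obs()["wrist_force"],*np.abs(readout.get_obs()["dq"])))
m=np.mean(A,0); print(m.round(4), "u",m[0]*np.cos(th)+m[1]*np.sin(th),"v",-m[0]*np.sin(th)+m[1]*np.cos(th), goto(0,0,0,10.4)[1])
E
python3 chk.py
```

```text
time_s: 12.15
eef_pos: [0.5323, -0.0909, 0.0498]
eef_rot: [-0.0, 0.64, 0.768, 0.0]
wrist_force: [-0.2, -0.7, -1.8]
opening: 0.203
grasp_force: 59.0
time_s: 12.9
eef_pos: [0.5303, -0.0799, 0.0498]
eef_rot: [0.0, 0.64, 0.768, 0.0]
wrist_force: [1.1, 0.5, -1.5]
opening: 0.202
grasp_force: 59.0
[ 5.3030e-01 -7.9900e-02  4.9800e-02  8.2700e-02  1.2580e-01 -2.1531e+00
  7.0000e-04  1.1000e-03  1.4000e-03  9.0000e-04  5.0000e-04  8.0000e-04] u 0.5071157452639317 v -0.17433900551949977 [ 0.0001  0.0001 -0.0006]
```

```bash
python3 -c "
from h import *
o=readout.get_obs();print(o['grasp_force'],o['time_s']);print(ctrl.hand_in())"
```

```text
58.9766263961792 13.2
the job is handed in; nothing more can be done
None
```

The strip went through the slot and the job was handed in at 13.2 s with the strip still gripped at 59 N, but no verdict came back. The feed depth was set by touching the strip's end to the side plate and should put the circle under the punch, though the guard hid it from view.

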